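Register the vial rack on the fraction collector and aim its pointer

TASK

Lift the blue vial rack onto the grey collector bed and push it fully home, flat and flush against both aluminium stops, with its yellow clip on the side of the long stop. Turn the black knob until the red pointer stands in line with the middle of the yellow clip. Work the pointer only with the knob, leave the clip where it sits on the rack, and leave the bottles, the beaker and the jar standing where they are.

Things in the scene. Friction and masses are not known exactly. Their poses are not given: they have to be found in the camera images.
- bed: Fixed collector bed, a grey plate 12 mm thick; origin on the bench below it. In its frame it covers x -100 to 100, y -210 to 130 mm; its top is at z 12. It may be turned. Its two stops leave the -x and +y sides of the rack's place open. Beyond the side stop stands a white gearbox 70 x 70 mm up to z 38, centred at x 40, y -165, with the knob on top.
- long_stop (a point): Foot of the long aluminium stop's working face, at the middle of its length (bed x 75, y 0, z 12). The stop runs along the bed's y, 165 mm long, 12 mm thick, 35 mm high over the plate; its face looks to -x. Axes as the bed's.
- side_stop (a point): Foot of the short aluminium stop's working face, at the middle of its length (bed x 37.5, y -80, z 12). The stop runs along the bed's x, 65 mm long, 12 mm thick, 35 mm high over the plate; its face looks to +y. Axes as the bed's.
- rack_home (a point): Where the origin of the rack lies when it is fully home against both stops (bed x 45, y -5, z 12); axes as the bed's, and as the rack's when home.
- rack: Loose blue vial rack, a solid block 60 mm (x) by 150 mm (y) by 45 mm high, 0.3 to 0.55 kg, with two rows of vial caps (white along +x, orange along -x) that rise to 53 mm. Origin: centre of its underside, z up. Starts on the bench. Its +x long side carries the clip and goes to the long stop.
- clip: Yellow clip 18 mm long (y), 6 mm wide, 8 mm high, with a black line across its middle, stiff on top of the rack's +x edge. Origin: middle of its length, at its +x face, at the height of the rack's top (45 mm above the rack's underside, 28.5 mm from the rack's middle in x); axes as the rack's.
- pointer: Red pointer on a black carriage that runs along the top of the long stop, driven by the knob through a lead screw. Origin: the pointer's tip (at x 77, z 60 in the bed's frame), axes as the bed's; the tip points to -x. Carriage 26 mm long, reaching back 23 mm from the tip, top at z 63. It moves 40 mm to the bed's +y for each radian of the knob.
- knob (a joint): Knob angle in rad, 0 to 3.2, growing as the knob turns clockwise seen from above; at 0 its grip bar lies along the bed's x, at angle q the bar is turned by -q about z. The pointer's tip lies at bed y = -65 mm + 40 mm x angle.
- knob_grip (a point): Point on the knob's vertical axis at the height to grip (75 mm above the bench). The grip bar is 46 mm long, 14 mm thick, 30 mm tall, its top 7 mm above this point; under it a disc of radius 24 mm, whose top is 23 mm below this point.
- clear_bottle: Bystander: clear bottle, yellow cap, 66 mm diameter, 150 mm tall. Origin: centre of the underside.
- amber_bottle: Bystander: amber bottle, white cap, 66 mm diameter, 130 mm tall. Origin: centre of the underside.
- beaker: Bystander: open glass beaker, 68 mm diameter, 90 mm tall. Origin: centre of the underside.
- jar: Bystander: white jar, blue lid, 60 mm diameter, 85 mm tall. Origin: centre of the underside.
Mind the look-alikes: they are no part of the job. What is shaped like the rack but green is not meant.

How it is judged:
By the outcome, as a careful person would: the job done as asked, in the order asked, and still so for the second after the job is handed in, with the robot touching nothing.
It also fails if it takes over 72 s, if anything falls off the work surface, if the arm or the gripper's body presses on something with over 40 N, if the wrist force passes 120 N, or if a joint passes its speed limit or range.

ROBOT

A 6-joint arm with a two-finger parallel gripper is mounted at the origin on the work surface. World frame = base frame: x ahead of the robot, y to its left, z up, the work surface at z = 0. Lengths are in m, angles in degrees, forces in N, time in s.
With the tool pointing down it reaches from about 0.4 to 0.925 m from the base axis. Payload 12.5 kg.
Tool frame: the origin (TCP) lies midway between the tips of the shut fingers; the grasp point (between the pads) lies 19 mm behind it; z points along the fingers, y is the line along which they close (so a half turn about z gives the same grasp; the last joint's range is limited). The gripper opens to 95 mm and grips with 3 to 60 N. Pads are 20 mm wide; open, the fingers measure 119 mm over their backs; the gripper's body (75 mm by 180 mm) begins 59 mm behind the grasp point.
Start: joints at [65.97, 28.126, 89.318, -0, 62.55, -6.05], TCP at [0.193, 0.595, 0.215] pointing down, gripper open.
Joint ranges: [-177.58, 177.58], [-47.91, 125.51], [2.72, 160], [-65.01, 245.01], [3.68, 167.84], [-153.87, 153.87]. Speed limits (degrees/s): [127.2, 127.2, 159.86, 180, 180, 180].

INTERFACE

Orientations are given as a 3x3 rotation matrix whose columns are the frame's x, y, z axes.
In Python, from plant import readout, viewer, ticket gives the robot as it stands.
- The arm moves only by the shell command python3 -m crank 'ROWS' [OPENING] [FORCE]. ROWS is JSON, a list that holds one entry, the list of rows, each a list of 4 numbers: the shift along the tool's x, y, z in mm, then the turn about the tool's z in degrees. A call has 1 to 5 rows; each row shifts and turns the commanded pose from where the row before left it, along the tool's axes as they then stand; what a row does not reach is not made up. A row lasts 1/8 s, in which the tool goes at most 62.5 mm and 10.7 degrees, less where a joint would pass 70% of its speed; a pose out of reach is approached as far as the arm can. A call with a gripper value outside its range is refused whole. OPENING is the opening, from 0 (shut) to 1 (fully open), set as the call begins (- or left out, the last holds). The fingers move at their own pace and stop on an object; FORCE is the grip in N (left out, the last holds). Time passes only in rows, so rows that do not move let the fingers close. It gives the time, the measured TCP pose, the force, the opening and the grip force at its end, in the units of the state.
- readout.get_obs(): the state, without advancing time (a new reading comes with each control period).
- viewer.read_camera(name): name is "scene" or "side" or "wrist"; returns the picture (420x560x3 uint8, red, green, blue); there is no depth.
- viewer.camera_params(name): a dict with "fx", "fy", "cx", "cy" (pixels), "k1" (the pictures are not rectified: a ray, as slopes to the right and down, at radius r is drawn at 1 + k1 r^2 times it, then the intrinsics apply), "R" (3x3) and "t" (3): a world point X has camera coordinates R X + t. Camera axes: x right, y down, z forward; pixel columns grow to the right and rows downward; lengths in m; the calibration is good to about 2 mm. A picture is of the moment at which its call begins: read the wrist's pose just before it. camera_params takes no time and is no camera call; for the wrist camera it gives the pose at the moment of the call.
- ticket.finish_job(): hands the job in; it is judged then, once.
The state is a dict: "clock": time; "joint_positions": joint angles; "joint_velocities": joint speeds; "joint_torque": joint torques, N m; "tcp_pos": TCP position; "tool_rot": TCP orientation; "force": force on the tool from outside, world axes, zero at the start; "moment": the same for the moment, N m; "grip_width": opening from 0.0 (shut) to 1.0 (fully open); "gripper_force": force on a finger pad.
Only numpy, scipy, OpenCV 4.12 (cv2) and the standard library are available. Lean on these libraries where they do the work, as an engineer would, in place of code of your own. Each camera call takes 0.05 s, during which the arm holds its last target. There are 200 camera calls.

## Working session

There is one attempt and no reset: what is moved stays moved. The work goes in short steps, Python scripts to look and compute and a shell command to move; the robot and the scene stay as the last step left them, time stands still between calls to the robot, and variables do not carry over. Pictures are saved under pics/ and viewed, at most 10 in all, crops included, and the job is handed in when it is done.

```bash
ls; mkdir -p pics
cat > h.py <<'E'
import numpy as np, cv2
from plant import readout, viewer
def K(p): return np.array([[p['fx'],0,p['cx']],[0,p['fy'],p['cy']],[0,0,1.]])
def dist(p):
    # drawn = slope*(1+k1 r^2), same as OpenCV
    return np.array([p['k1'],0,0,0.])
def proj(p,X):
    X=np.atleast_2d(np.array(X,float)); R=np.array(p['R'],float)
    return cv2.projectPoints(X,cv2.Rodrigues(R)[0],np.array(p['t'],float),K(p),dist(p))[0][:,0]
def onz(p,uv,z):
    uv=np.array(uv,float).reshape(-1,1,2)
    s=cv2.undistortPoints(uv,K(p),dist(p))[:,0]
    R=np.array(p['R'],float);t=np.array(p['t'],float);C=-R.T@t
    d=np.c_[s,np.ones(len(s))]@R
    z=np.broadcast_to(z,len(s))
    return C+d*((z-C[2])/d[:,2])[:,None]
def snap(name,f):
    p=viewer.camera_params(name);im=viewer.read_camera(name)
    cv2.imwrite(f,np.array(im)[:,:,::-1]);return p,im
E
python3 - <<'E'
from h import *
import pickle
a,i=snap('scene','pics/scene.png');b,j=snap('side','pics/side.png')
pickle.dump((a,b),open('cams.pkl','wb'))
for p in (a,b): print(p, -np.array(p['R']).T@np.array(p['t']))
E
```

```text
pics
{'fx': 510.3404459154718, 'fy': 510.3404459154718, 'cx': 281.29836672317754, 'cy': 210.19909292541863, 'k1': -0.18146532521054173, 'R': array([[ 0.46068836,  0.88741617,  0.01608656],
       [ 0.70843368, -0.35673304, -0.60898543],
       [-0.53468491,  0.29194876, -0.79301826]]), 't': array([-0.3213348 , -0.27296987,  1.38640338])} [ 1.08270522 -0.21697842  0.93837769]
{'fx': 413.1270020178036, 'fy': 413.1270020178036, 'cx': 281.95536744577106, 'cy': 203.06947609497297, 'k1': 0.02549896840164597, 'R': array([[ 0.80837941, -0.58865818, -0.0020668 ],
       [-0.42942963, -0.58730884, -0.68604557],
       [ 0.40263249,  0.55547266, -0.72755564]]), 't': array([-0.31431374,  0.31033672,  0.78837477])} [ 0.06992725 -0.44068048  0.78584202]
```

View pics/scene.png

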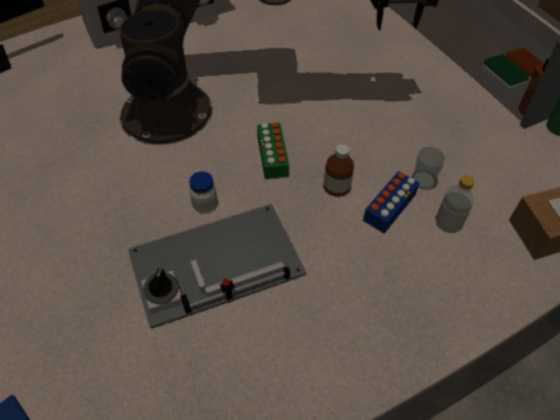

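View pics/side.png

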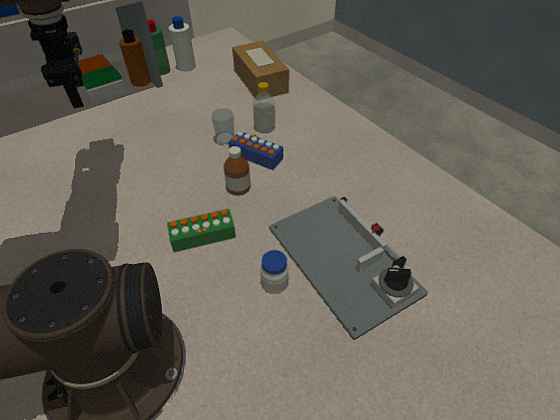

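The scene view shows two racks: a blue one at scene (392,200) and side (257,150), and a green one at scene (273,150) and side (200,228). The task asks for the blue one. The bed is at scene (217,262), with the knob at (160,285) and the pointer at (227,288). I'll confirm in crops.

Run:
```python
import cv2,numpy as np
def c(f,x,y,w,h,s,o):
    im=cv2.imread(f)[y:y+h,x:x+w]; im=np.clip(255*(im/255.)**0.6,0,255).astype(np.uint8)
    cv2.imwrite(o,cv2.resize(im,None,fx=s,fy=s,interpolation=cv2.INTER_CUBIC))
c('pics/scene.png',350,140,130,100,6,'pics/c1.png')
c('pics/scene.png',120,200,195,125,4,'pics/c2.png')
```

```text
(no output)
```

View pics/c1.png

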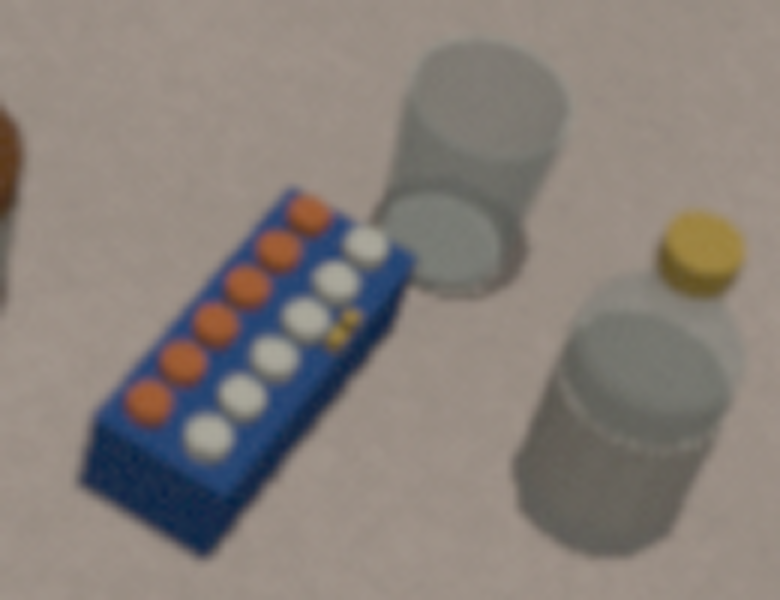

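View pics/c2.png

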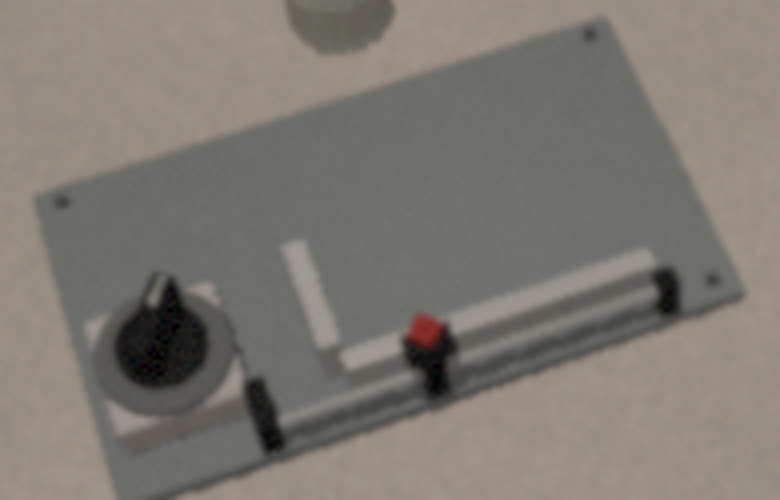

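The first crop confirms the blue rack, with the yellow clip beside the white caps at about scene (407,195). The beaker stands just off its far end. The second crop shows the bed, the stops, the pointer at (226,284) and the knob.

```bash
cat > m1.py <<'E'
from h import *
import pickle
from scipy.optimize import least_squares
a,b=pickle.load(open('cams.pkl','rb'))
def cr(pts,x,y,s): return (np.array(pts,float)+.5)/s-.5+[x,y]
def pose(q,L):
    c,s=np.cos(q[2]),np.sin(q[2]);L=np.array(L,float)/1000
    return np.c_[L[:,0]*c-L[:,1]*s+q[0],L[:,0]*s+L[:,1]*c+q[1],L[:,2]]
def fit(obs,q0):
    f=lambda q:np.concatenate([(proj(p,pose(q,L))-uv).ravel() for p,L,uv in obs])
    r=least_squares(f,q0,loss='soft_l1');print(np.round(r.x[:2]*1000,1),np.degrees(r.x[2]).round(2),'res',np.round(f(r.x),1));return r.x
bs=cr([(35,198),(603,15),(745,295)],120,200,4)
LB=[(-100,-210,12),(-100,130,12),(100,130,12)]
w=onz(a,bs,.012);print('bed',w.round(4), [np.linalg.norm(w[i+1]-w[i]) for i in (0,1)])
d=w[1]-w[0]; th=np.arctan2(-d[0],d[1])
q0=[*(w[0]+w[2])[:2]/2,th]
B1=fit([(a,LB,bs)],q0)
LS=LB+[(100,-210,12)]; ss=np.array([(355,335),(270,227),(336,197),(427,291)],float)
B2=fit([(b,LS,ss)],q0)
B=fit([(a,LB,bs),(b,LS,ss)],q0)
rs=cr([(97,418),(290,188),(415,258),(212,493)],350,140,6)
w=onz(a,rs,.045);print('rack',w.round(4),[np.linalg.norm(w[(i+1)%4]-w[i]) for i in range(4)])
LR=[(-30,-75,45),(-30,75,45),(30,75,45),(30,-75,45)]
d=w[1]-w[0]
R=fit([(a,LR,rs)],[*w.mean(0)[:2],np.arctan2(-d[0],d[1])])
cl=onz(a,cr([(344,329)],350,140,6),.053)[0]
def loc(q,X):
    c,s=np.cos(q[2]),np.sin(q[2]);v=(np.array(X)[:2]-q[:2])*1000;return np.array([c*v[0]+s*v[1],-s*v[0]+c*v[1]])
print('clip in rack',loc(R,cl))
print('pointer in bed',loc(B,onz(a,cr([(428,318)],120,200,4),.061)[0]))
print('side view rack corners',proj(b,pose(R,LR)).round(1))
for n,uv,z in (('beaker',(426,178),0),('amber',(339,190),0),('clear',(452,227),0),('jar',(205,205),0)):
    print(n,onz(a,[uv],z).round(3))
for n,L in (('knob',(40,-165,75)),('home',(45,-5,12))): print(n,pose(B,[L]).round(4))
E
python3 m1.py
python3 - <<'E'
from h import *
print(readout.get_obs()['tool_rot'])
im=cv2.imread('pics/side.png')[110:190,190:300];im=np.clip(255*(im/255.)**.6,0,255).astype(np.uint8)
cv2.imwrite('pics/c3.png',cv2.resize(im,None,fx=7,fy=7,interpolation=cv2.INTER_CUBIC))
E
```

```text
bed [[ 0.4029 -0.2242  0.012 ]
 [ 0.4291  0.1107  0.012 ]
 [ 0.6296  0.0931  0.012 ]] [np.float64(0.33584348922850055), np.float64(0.20132429665270088)]
[518.7 -26.7] -4.93 res [-1.6 -0.1  0.5  0.2  0.4 -0.3]
[520.  -26.4] -5.22 res [-0.1  1.6 -0.6 -3.3 -0.5 -3.1  2.6  0.1]
[519.  -26.8] -5.02 res [-1.6 -0.2  0.6  0.4  0.4 -0.  -0.   2.  -1.  -2.9 -0.9 -2.9  2.5  0.2]
rack [[0.5627 0.2813 0.045 ]
 [0.5006 0.4148 0.045 ]
 [0.5531 0.4383 0.045 ]
 [0.6111 0.3004 0.045 ]] [np.float64(0.14721907917110405), np.float64(0.057461058720241445), np.float64(0.14963287414431542), np.float64(0.05199305424984875)]
[556.5 358.3] 23.53 res [-2.3 -0.6 -0.3 -0.5  0.5  0.2  1.2  0.8]
clip in rack [27.19158432 17.99514644]
pointer in bed [ 79.08079189 -35.52232295]
side view rack corners [[272.5 158.1]
 [227.9 140.8]
 [239.7 129.9]
 [283.5 146.1]]
beaker [[0.522 0.497 0.   ]]
amber [[0.458 0.281 0.   ]]
clear [[0.672 0.46  0.   ]]
jar [[ 0.356 -0.024 -0.   ]]
knob [[ 0.5444 -0.1946  0.075 ]]
home [[ 0.5634 -0.0357  0.012 ]]
[[-9.51168264e-01  3.08672566e-01 -4.24791007e-04]
 [ 3.08672836e-01  9.51167818e-01 -9.28710749e-04]
 [ 1.17380005e-04 -1.01448164e-03 -9.99999479e-01]]
```

View pics/c3.png

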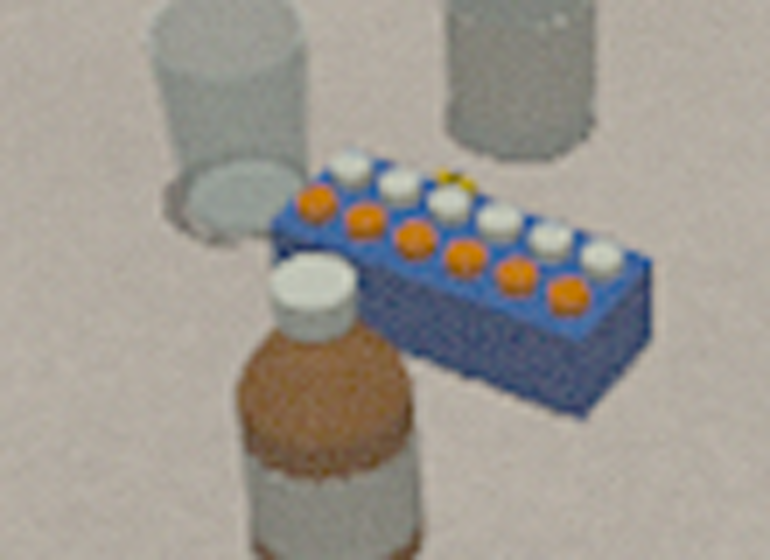

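Both views agree on the rack and the bed to within about 2 mm. The rack is at (556,358) with yaw 23.5°. The bed is at (519,-27) with yaw -5°. Next I'll turn and move above the rack.

```bash
python3 -m crank '[[[0,0,0,9.7],[0,0,0,9.7],[0,0,0,9.7],[0,0,0,9.7],[0,0,0,9.7]]]' 1 && python3 -m crank '[[[-45,30,0,0],[-45,30,0,0],[-45,30,0,0],[-45,30,0,0]]]' && python3 -m crank '[[[-45,35,0,0],[-45,35,0,0],[-45,35,0,0],[0,0,0,0]]]'
python3 - <<'E'
from h import *
import pickle
o=readout.get_obs();print(o['clock'],o['tcp_pos'],o['tool_rot'][:,1],o['force'],o['joint_positions'])
p,_=snap('wrist','pics/w1.png');pickle.dump(p,open('w1.pkl','wb'))
E
```

```text
clock: 0.72
tcp_pos: [0.1928, 0.5943, 0.2143]
tool_rot: [[-0.394, 0.919, -0.0], [0.919, 0.394, -0.001], [-0.0, -0.001, -1.0]]
force: [-0.8, -0.2, 0.4]
grip_width: 0.997
gripper_force: 0.0
clock: 1.23
tcp_pos: [0.376, 0.4762, 0.2144]
tool_rot: [[-0.399, 0.917, -0.0], [0.917, 0.399, -0.0], [-0.0, -0.0, -1.0]]
force: [0.7, 0.5, 0.8]
grip_width: 0.999
gripper_force: 0.0
clock: 1.72
tcp_pos: [0.5277, 0.3931, 0.2137]
tool_rot: [[-0.395, 0.919, -0.0], [0.919, 0.395, -0.001], [-0.0, -0.001, -1.0]]
force: [-1.1, 0.3, -0.7]
grip_width: 1.001
gripper_force: 0.0
1.725 [0.52774688 0.39312264 0.2137146 ] [ 9.18555734e-01  3.95291083e-01 -5.68614943e-04] [-1.10787038  0.31490685 -0.66693992] [ 3.09429456e+01  3.09376641e+01  8.43337400e+01 -1.99928509e-02
  6.47639017e+01  7.66733526e+00]
```

View pics/w1.png

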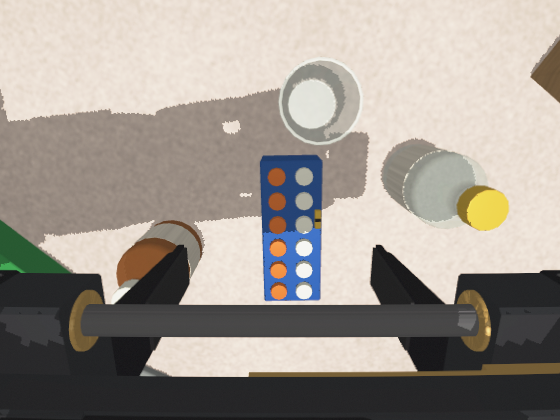

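The wrist view shows the rack upright between the fingers, with its far edge at row ~156, its near edge at ~300 and its sides at columns ~263 and ~321. The clip line is at (318,218).

```bash
cat > m2.py <<'E'
from m1 import *
p=pickle.load(open('w1.pkl','rb'))
print('=====cam',-p['R'].T@p['t'])
print('pred top',proj(p,pose(R,LR)).round(0).tolist(),'bottom',proj(p,pose(R,[(x,y,0) for x,y,_ in LR])).round(0).tolist())
print('clip pred',proj(p,pose(R,[(25.5,18,53)])))
g=cv2.imread('pics/w1.png').astype(int)
blue=(g[:,:,0]-g[:,:,2]>30)
for r in (170,190,238,260,285,295): 
    c=np.where(blue[r,240:340])[0]; print(r,c.min()+240,c.max()+240)
for c0 in (268,290,313):
    r=np.where(blue[:310,c0])[0];print(c0,r.min(),r.max())
i=cv2.imread('pics/w1.png')[145:310,240:350]
cv2.imwrite('pics/w1c.png',cv2.resize(i,None,fx=3.6,fy=3.6,interpolation=cv2.INTER_CUBIC))
E
python3 m2.py | sed -n '/=====/,$p'
```

```text
=====cam [0.49704882 0.46397306 0.38340996]
pred top [[264.0, 303.0], [261.0, 162.0], [324.0, 162.0], [320.0, 303.0]] bottom [[265.0, 283.0], [263.0, 156.0], [319.0, 156.0], [316.0, 283.0]]
clip pred [[318.9859783  221.62446657]]
170 260 321
190 261 321
238 263 320
260 263 320
285 264 319
295 264 319
268 156 300
290 155 299
313 155 299
```

View pics/w1c.png

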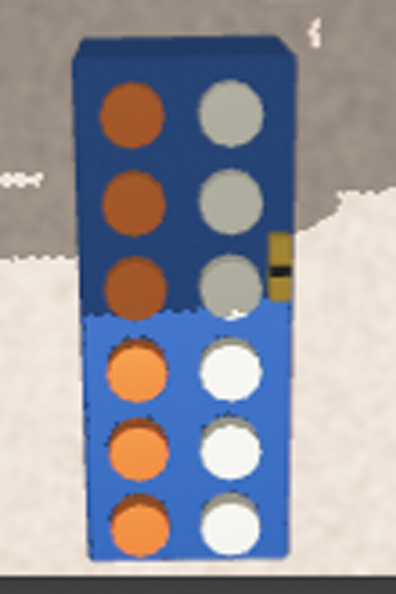

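```bash
cat > m3.py <<'E'
from m2 import *
print('#####')
ws=cr([(89,560),(73,57),(297,55),(289,558)],240,145,3.6)
R=fit([(p,LR,ws)],R)
R=fit([(p,LR,ws),(a,LR,rs)],R)
cl=loc(R,onz(p,cr([(280,271)],240,145,3.6),.053)[0]); print('clip',cl)
o=readout.get_obs();T=o['tool_rot'];y=T[:,1];print('tool y deg',np.degrees(np.arctan2(y[1],y[0])))
g=pose(R,[(0,22,20)])[0];print('to grasp tool mm',1000*T.T@(g-o['tcp_pos']))
for n,uv,z in (('amber cap',(125,292),.13),('beaker top',(320,101),.09),('clear cap',(484,209),.15)): print(n,loc(R,onz(p,[uv],z)[0]).round(0))
E
python3 m3.py | sed -n '/#####/,$p'
```

```text
#####
[554.9 360.1] 24.25 res [-0.4  1.1 -0.5 -0.4  0.5 -0.9  0.4  0.8]
[555.2 359.9] 24.18 res [-0.4  1.2 -0.2 -0.2  0.8 -0.6  0.4  1.  -1.8 -1.  -0.5 -1.2  0.4 -0.7
  1.8  0.2]
clip [24.75636071 17.41595942]
tool y deg 23.362212346114084
to grasp tool mm [-21.08618499  13.11035417 193.81837546]
amber cap [-136.  -17.]
beaker top [ 22. 127.]
clear cap [129.  53.]
```

```bash
python3 -m crank '[[[-16,13,0,-0.8],[0,0,40,0],[0,0,40,0],[0,0,40,0],[0,0,30,0]]]' 1 && python3 -m crank '[[[0,0,20,0],[0,0,15,0],[0,0,11,0],[0,0,0,0]]]'
cat > m4.py <<'E'
from m3 import *
print('@@@@@')
o=readout.get_obs();T=o['tool_rot'];y=T[:,1];print(o['clock'],o['tcp_pos'],'tool y deg',np.degrees(np.arctan2(y[1],y[0])),'rack frame',loc(R,o['tcp_pos']),o['force'],o['moment'])
E
python3 m4.py | sed -n '/@@@@@/,$p'
```

```text
clock: 2.4
tcp_pos: [0.5415, 0.3868, 0.063]
tool_rot: [[-0.413, 0.911, -0.001], [0.911, 0.413, -0.001], [0.0, -0.002, -1.0]]
force: [0.9, 0.1, -0.4]
grip_width: 0.997
gripper_force: 0.0
clock: 2.9
tcp_pos: [0.5431, 0.386, 0.0184]
tool_rot: [[-0.412, 0.911, -0.0], [0.911, 0.412, -0.0], [0.0, -0.0, -1.0]]
force: [-0.1, -0.1, 0.2]
grip_width: 1.0
gripper_force: 0.0
@@@@@
2.9 [0.54309807 0.38599839 0.01837573] tool y deg 24.322416324556784 rack frame [-0.31311686 28.73066631] [-0.09099723 -0.09345421  0.21448413] [-0.11354058  0.04487985 -0.01246332]
```

```bash
python3 -m crank '[[[0,0,0,0],[0,0,0,0],[0,0,0,0],[0,0,0,0],[0,0,0,0]]]' 0.5 50 && python3 -m crank '[[[0,0,0,0],[0,0,-5,0],[0,0,-15,0],[0,0,-30,0],[0,0,-30,0]]]' && python3 -m crank '[[[0,0,-30,0],[0,0,-30,0],[0,0,-20,0],[0,0,0,0]]]'
```

```text
clock: 3.52
tcp_pos: [0.5433, 0.386, 0.0189]
tool_rot: [[-0.412, 0.911, 0.0], [0.911, 0.412, 0.0], [0.0, 0.0, -1.0]]
force: [-0.3, -0.4, 1.3]
grip_width: 0.628
gripper_force: 50.0
clock: 4.15
tcp_pos: [0.5431, 0.3859, 0.1001]
tool_rot: [[-0.412, 0.911, -0.0], [0.911, 0.412, -0.0], [0.0, -0.0, -1.0]]
force: [-0.0, 0.2, -4.4]
grip_width: 0.625
gripper_force: 50.0
clock: 4.65
tcp_pos: [0.5436, 0.3862, 0.1808]
tool_rot: [[-0.412, 0.911, 0.003], [0.911, 0.412, 0.002], [0.0, 0.003, -1.0]]
force: [0.5, -0.5, -4.2]
grip_width: 0.628
gripper_force: 50.0
```

```bash
python3 -m crank '[[[0,0,0,7.3],[0,0,0,7.3],[0,0,0,7.3],[0,0,0,7.4]]]' && python3 -m crank '[[[-25,2,0,0],[-45,3,0,0],[-45,3,0,0],[-45,3,0,0],[-45,3,0,0]]]' && python3 -m crank '[[[-45,3,0,0],[-45,3,0,0],[-45,2,0,0],[-25,1,0,0],[-15,0,0,0]]]' && python3 -m crank '[[[0,0,0,0],[0,0,0,0]]]'
cat > loc.py <<'E'
from m1 import *
print('@@@@@')
def st():
    o=readout.get_obs();T=o['tool_rot'];y=T[:,1]
    print('t %.2f tcp'%o['clock'],o['tcp_pos'].round(4),'tool y rel bed',(np.degrees(np.arctan2(y[1],y[0]))-np.degrees(B[2])).round(2),'in bed',loc(B,o['tcp_pos']).round(1),'F',o['force'].round(1))
    return o
if __name__=='__main__':
    st();p,_=snap('wrist','pics/w2.png');pickle.dump(p,open('w2.pkl','wb'))
E
python3 loc.py | sed -n '/@@@@@/,$p'
```

```text
clock: 5.15
tcp_pos: [0.5427, 0.3857, 0.1775]
tool_rot: [[0.091, 0.996, -0.002], [0.996, -0.091, -0.001], [-0.001, -0.002, -1.0]]
force: [-0.3, 0.6, -4.7]
grip_width: 0.626
gripper_force: 50.0
clock: 5.78
tcp_pos: [0.5387, 0.1791, 0.1778]
tool_rot: [[0.087, 0.996, -0.001], [0.996, -0.087, -0.0], [-0.0, -0.001, -1.0]]
force: [1.0, -0.1, -4.3]
grip_width: 0.627
gripper_force: 50.0
clock: 6.4
tcp_pos: [0.5327, 0.0043, 0.178]
tool_rot: [[0.088, 0.996, -0.001], [0.996, -0.088, 0.0], [0.0, -0.001, -1.0]]
force: [-0.5, -0.0, -5.9]
grip_width: 0.629
gripper_force: 50.0
clock: 6.65
tcp_pos: [0.5331, 0.0062, 0.1785]
tool_rot: [[0.086, 0.996, -0.0], [0.996, -0.086, 0.0], [0.0, -0.0, -1.0]]
force: [-0.2, 0.5, -4.2]
grip_width: 0.627
gripper_force: 50.0
@@@@@
t 6.65 tcp [0.5331 0.0062 0.1785] tool y rel bed 0.07 in bed [11.2 34.1] F [-0.2  0.5 -4.2]
```

View pics/w2.png

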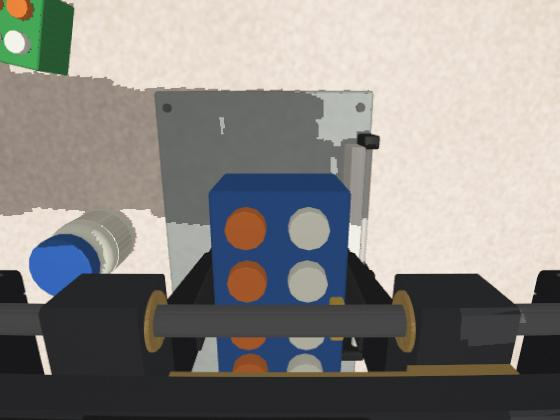

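The wrist view shows the rack level in the grip over the bed. The bed's far corners are at (155,93) and (373,92), and the long stop lies clear to the right.

```bash
python3 -c "
from m1 import *
print('@@@@@')
p=pickle.load(open('w2.pkl','rb'))
print(proj(p,pose(B,[(-100,130,12),(100,130,12)])))
w=fit([(p,[(-100,130,12),(100,130,12)],np.array([(155.,93),(373,92)]))],B)
"| sed -n '/@@@@@/,$p'
python3 -m crank '[[[0,0,30,0],[0,0,35,0],[0,0,35,0],[0,0,25,0],[0,0,15,0]]]' && python3 -m crank '[[[0,0,4,0],[0,0,2,0],[0,0,1,0],[0,0,0,0]]]' && python3 loc.py | sed -n '/@@@@@/,$p'
```

```text
@@@@@
[[156.95367156  90.81320266]
 [378.92363483  91.00920095]]
[515.9 -27.9] -4.73 res [-1.9  0.1  1.8  0.1]
clock: 7.32
tcp_pos: [0.533, 0.0062, 0.0375]
tool_rot: [[0.086, 0.996, -0.001], [0.996, -0.086, 0.0], [0.0, -0.001, -1.0]]
force: [0.1, -0.5, -4.9]
grip_width: 0.627
gripper_force: 50.0
clock: 7.82
tcp_pos: [0.5334, 0.0054, 0.0321]
tool_rot: [[0.087, 0.996, 0.001], [0.996, -0.087, -0.0], [0.0, 0.001, -1.0]]
force: [-0.4, 0.1, -5.4]
grip_width: 0.63
gripper_force: 50.0
@@@@@
t 7.83 tcp [0.5334 0.0054 0.0321] tool y rel bed 0.04 in bed [11.6 33.3] F [-0.4  0.1 -5.4]
```

```bash
python3 -m crank '[[[0,0,1,0],[0,0,0,0]]]' | grep -E 'pos|force:' && python3 -m crank '[[[0,0,0.7,0],[0,0,0,0]]]'| grep -E 'pos|force:'&& python3 -m crank '[[[-2,0,0,0],[-2,0,0,0],[-1,0,0,0],[0,0,0,0]]]'| grep -E 'pos|force:'
```

```text
tcp_pos: [0.5334, 0.0054, 0.0309]
force: [-0.3, 1.1, -1.5]
gripper_force: 50.0
tcp_pos: [0.5333, 0.0054, 0.0308]
force: [-3.3, -0.1, 9.0]
gripper_force: 50.0
tcp_pos: [0.5333, 0.001, 0.0308]
force: [0.8, 6.0, 8.1]
gripper_force: 50.0
```

```bash
python3 -m crank '[[[-1.5,0,0,0],[-1,0,0,0],[0,0,0,0]]]' | grep -E 'pos|force: \[' ; python3 -m crank '[[[-1,0,0,0],[-1,0,0,0],[0,0,0,0]]]'| grep -E 'pos|force: \['
```

```text
tcp_pos: [0.5331, -0.0015, 0.0308]
force: [0.9, 6.4, 8.3]
tcp_pos: [0.533, -0.0032, 0.0308]
force: [0.6, 10.0, 7.8]
```

```bash
python3 -m crank '[[[-1,0,0,0],[0,0,0,0]]]' | grep -E 'pos|force: \['
```

```text
tcp_pos: [0.5329, -0.0032, 0.0308]
force: [1.0, 19.6, 8.0]
```

The rack is seated on the bed and touching the side stop. Next I'll release it, go round to its -x side with the fingers shut, and push.

```bash
python3 -m crank '[[[0.8,0,0,0],[0,0,0,0],[0,0,0,0],[0,0,0,0],[0,0,0,0]]]' 0.76 | grep -E 'pos|force: \[|width' ; python3 -m crank '[[[0,0,-10,0],[0,0,-25,0],[0,0,-30,0],[-29,-52,0,0],[0,0,0,0]]]' 0 20 | grep -E 'pos|force: \[|width'; python3 -m crank '[[[0,0,20,0],[0,0,25,0],[0,0,15,0],[0,0,8,0],[0,0,0,0]]]' 0 | grep -E 'pos|force: \[|width'; python3 loc.py | sed -n '/@@@@@/,$p'
```

```text
tcp_pos: [0.5323, -0.0043, 0.0299]
force: [-0.1, 0.4, 0.0]
grip_width: 0.759
tcp_pos: [0.4751, -0.0291, 0.0958]
force: [1.2, -0.3, 0.4]
grip_width: 0.293
tcp_pos: [0.4781, -0.0286, 0.0268]
force: [-0.1, -0.5, 0.4]
grip_width: 0.008
@@@@@
t 11.75 tcp [ 0.4781 -0.0286  0.0268] tool y rel bed 0.05 in bed [-40.6  -5.4] F [-0.1 -0.5  0.4]
```

```bash
python3 -m crank '[[[0,4,0,0],[0,4,0,0],[0,3,0,0],[0,3,0,0],[0,3,0,0]]]' | grep -E 'pos|force: \[' ; python3 -m crank '[[[0,4,0,0],[0,4,0,0],[0,4,0,0],[0,3,0,0],[0,0,0,0]]]' | grep -E 'pos|force: \['; python3 -m crank '[[[0,2,0,0],[0,1,0,0],[0,0,0,0]]]' | grep -E 'pos|force: \['
```

```text
tcp_pos: [0.4936, -0.0298, 0.027]
force: [-7.7, 0.4, 8.7]
tcp_pos: [0.5092, -0.0312, 0.027]
force: [-4.9, 1.5, 4.7]
tcp_pos: [0.512, -0.0315, 0.0269]
force: [-5.9, 0.3, 5.3]
```

```bash
python3 -m crank '[[[0,-4,0,0],[0,0,5,0],[0,0,5,0],[0,0,0,0]]]' | grep -E 'pos|force: \[' ; python3 -m crank '[[[0,3,0,0],[0,2,0,0],[0,1,0,0],[0,0,0,0]]]' | grep -E 'pos|force: \['; python3 -m crank '[[[0,1.5,0,0],[0,1,0,0],[0,0,0,0]]]' | grep -E 'pos|force: \['; python3 -m crank '[[[0,1,0,0],[0,0,0,0]]]' | grep -E 'pos|force: \['
```

```text
tcp_pos: [0.5088, -0.0313, 0.0164]
force: [0.0, -0.5, -0.6]
tcp_pos: [0.5148, -0.0318, 0.0169]
force: [-2.5, 1.1, -0.3]
tcp_pos: [0.5175, -0.032, 0.0169]
force: [-1.6, 1.2, -1.2]
tcp_pos: [0.5184, -0.0321, 0.0169]
force: [-2.5, -0.2, -1.4]
```

```bash
for i in 1; do python3 -m crank '[[[0,1,0,0],[0,0,0,0]]]' | grep -E 'pos|force: \['; python3 -m crank '[[[0,1,0,0],[0,0,0,0]]]' | grep -E 'pos|force: \['; python3 -m crank '[[[0,1,0,0],[0,0,0,0]]]' | grep -E 'pos|force: \['; done
```

```text
tcp_pos: [0.5194, -0.0322, 0.0169]
force: [-2.2, 0.1, -0.3]
tcp_pos: [0.5201, -0.0323, 0.0169]
force: [-3.9, 1.2, 0.0]
tcp_pos: [0.5201, -0.0322, 0.0167]
force: [-9.3, -0.8, 1.8]
```

```bash
python3 -m crank '[[[0,1,0,0],[0,0,0,0],[0,-6,0,0],[0,0,0,0]]]' | grep -E 'pos|force: \['; python3 -m crank '[[[0,0,-30,0],[0,0,-40,0],[35,13,0,0],[35,13,0,0],[35,19,0,0]]]' | grep -E 'pos|force: \['; python3 -m crank '[[[0,0,25,0],[0,0,25,0],[0,0,15,0],[0,0,5,0],[0,0,0,0]]]' | grep -E 'pos|force: \['; python3 -m crank '[[[-5,0,0,0],[-5,0,0,0],[-3,0,0,0],[-2,0,0,0],[0,0,0,0]]]' | grep -E 'pos|force: \['; python3 loc.py | sed -n '/@@@@@/,$p'
```

```text
tcp_pos: [0.5168, -0.032, 0.0171]
force: [-0.1, 0.2, 0.4]
tcp_pos: [0.5713, 0.0698, 0.0874]
force: [0.1, -1.0, -0.5]
tcp_pos: [0.5706, 0.0687, 0.0171]
force: [-0.0, 0.7, 0.7]
tcp_pos: [0.569, 0.0536, 0.017]
force: [-0.2, -0.4, -0.8]
@@@@@
t 18.18 tcp [0.569  0.0536 0.017 ] tool y rel bed 0.02 in bed [42.8 84.5] F [-0.2 -0.4 -0.8]
```

```bash
python3 -m crank '[[[-2,0,0,0],[-1,0,0,0],[0,0,0,0]]]' | grep -E 'pos|force: \['; python3 -m crank '[[[-1,0,0,0],[-1,0,0,0],[0,0,0,0]]]' | grep -E 'pos|force: \['
```

```text
tcp_pos: [0.5687, 0.0512, 0.0169]
force: [1.0, 3.9, -0.1]
tcp_pos: [0.5688, 0.0511, 0.017]
force: [2.0, 21.2, -1.1]
```

```bash
python3 -m crank '[[[5,0,0,0],[0,0,-30,0],[0,0,-45,0],[0,0,-45,0],[-30,0,-45,0]]]' 0.5 | grep -E 'pos|force: \['; python3 -m crank '[[[-45,0,-30,0],[-45,0,0,0],[-45,0,0,0],[-45,0,0,0],[-42,-2,0,0]]]' | grep -E 'pos|force: \['; python3 -m crank '[[[0,0,0,0],[0,0,0,0]]]' | grep -E 'pos|force: \['; python3 - <<'E' | sed -n '/@@@@@/,$p'
from loc import *
st();p,_=snap('wrist','pics/w3.png');pickle.dump(p,open('w3.pkl','wb'))
q,_=snap('scene','pics/s2.png')
for n,L in (('rack top home',[(x+45,y-5,57) for x,y,_ in LR]),('knob',[(40,-165,82)])): print(n,proj(p,pose(B,L)).round(0).tolist())
E
```

```text
tcp_pos: [0.5662, 0.0244, 0.1834]
force: [0.5, -0.2, -0.4]
tcp_pos: [0.5447, -0.1988, 0.212]
force: [0.1, 0.4, 0.7]
tcp_pos: [0.5449, -0.1968, 0.2118]
force: [-0.2, -0.0, -0.2]
@@@@@
t 20.48 tcp [ 0.5449 -0.1968  0.2118] tool y rel bed 0.01 in bed [  40.7 -167.1] F [-0.2 -0.  -0.2]
rack top home [[251.0, 100.0], [247.0, -100.0], [325.0, -100.0], [319.0, 100.0]]
knob [[279.0, 202.0]]
```

View pics/w3.png

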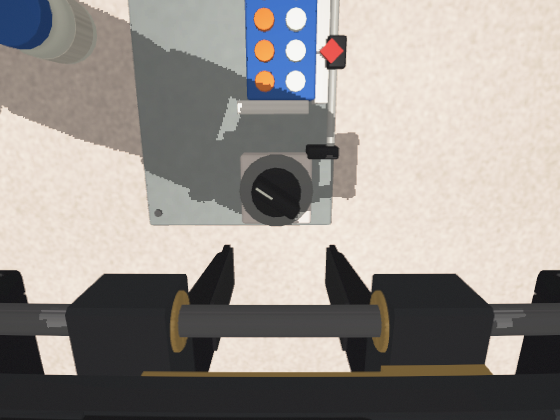

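The wrist view shows the rack's near edge flush on the side stop at row ~100. The pointer tip is at (318,51). The knob disc is at (276,190), with its bar running from (256,187) to (298,218).

```bash
cat > m5.py <<'E'
from loc import *
p=pickle.load(open('w3.pkl','rb'))
LK=[(15,-80,57),(75,-80,57),(-100,-210,12),(100,-210,12)]
W=fit([(p,LK,np.array([(247.,100),(316,100),(150,224),(330,224)]))],B)
k=onz(p,[(276,190)],.052)[0];print('disc centre bed',loc(W,k).round(1),loc(B,k).round(1),k)
print('disc proj for W',proj(p,pose(W,[(40,-165,52),(40,-165,82)])))
e=onz(p,[(256,187),(298,218)],.080);print('bar in bed W',[loc(W,v).round(1) for v in e])
v=loc(W,e[1])-loc(W,e[0]);print('bar ang',np.degrees(np.arctan2(v[1],v[0])))
t=loc(W,onz(p,[(318,51)],.060)[0]);print('tip bed',t,'q',(t[1]+65)/40)
g=cv2.imread('pics/s2.png').astype(int);b_,gr,r=g[:,:,0],g[:,:,1],g[:,:,2]
roi=np.zeros(g.shape[:2],bool);roi[190:330,120:320]=1
for n,m in (('yellow',(r-b_>35)&(gr-b_>20)),('red',(r-b_>45)&(r-gr>45))):
    ys,xs=np.where(m&roi);print(n,len(xs),xs.mean() if len(xs) else 0,ys.mean() if len(xs) else 0)
    if n=='red': print(list(zip(xs,ys))[:80])
a2=a
rt=proj(a,pose(B,[(15,-80,57),(15,70,57),(75,70,57),(75,-80,57),(72,13,61)]));print('scene pred rack top, clip',rt.round(1).tolist())
E
python3 m5.py | sed -n '/@@@@@/,$p'
```

```text
@@@@@
[516.4 -25.5] -5.28 res [ 0.2 -0.8 -0.  -0.4 -1.9  0.8  1.   1.8]
disc centre bed [  40.3 -161.9] [  36.9 -161. ] [ 0.54165001 -0.19040182  0.052     ]
disc proj for W [[275.66687639 193.24799374]
 [275.29189877 200.83945179]]
bar in bed W [array([  23.3, -153.3]), array([  60.1, -181. ])]
bar ang -37.00305766578509
tip bed [ 75.22522478 -41.0097218 ] q 0.5997569549560868
yellow 213 235.91549295774647 255.2018779342723
red 293 232.58703071672355 257.50170648464166
[(np.int64(261), np.int64(241)), (np.int64(262), np.int64(241)), (np.int64(258), np.int64(242)), (np.int64(259), np.int64(242)), (np.int64(260), np.int64(242)), (np.int64(261), np.int64(242)), (np.int64(262), np.int64(242)), (np.int64(263), np.int64(242)), (np.int64(258), np.int64(243)), (np.int64(259), np.int64(243)), (np.int64(260), np.int64(243)), (np.int64(261), np.int64(243)), (np.int64(262), np.int64(243)), (np.int64(263), np.int64(243)), (np.int64(264), np.int64(243)), (np.int64(258), np.int64(244)), (np.int64(259), np.int64(244)), (np.int64(260), np.int64(244)), (np.int64(261), np.int64(244)), (np.int64(262), 
[... 1342 characters left out ...]
, np.int64(248)), (np.int64(249), np.int64(248)), (np.int64(250), np.int64(248)), (np.int64(251), np.int64(248)), (np.int64(252), np.int64(248)), (np.int64(253), np.int64(248)), (np.int64(237), np.int64(249)), (np.int64(238), np.int64(249)), (np.int64(239), np.int64(249)), (np.int64(240), np.int64(249)), (np.int64(241), np.int64(249)), (np.int64(247), np.int64(249)), (np.int64(248), np.int64(249)), (np.int64(249), np.int64(249)), (np.int64(250), np.int64(249)), (np.int64(251), np.int64(249)), (np.int64(252), np.int64(249)), (np.int64(253), np.int64(249)), (np.int64(236), np.int64(250))]
scene pred rack top, clip [[195.9, 261.5], [264.7, 239.0], [275.5, 261.7], [204.7, 285.7], [248.5, 268.5]]
```

```bash
python3 -m crank '[[[3,-3,0,0],[0,0,0,-10.4],[0,0,0,-10.4],[0,0,0,-10.4],[0,0,0,-10.4]]]' 0.5 | grep -E 'pos|force: \['; python3 -m crank '[[[0,0,0,-10.4],[0,0,40,0],[0,0,40,0],[0,0,35,0],[0,0,0,0]]]' | grep -E 'pos|force: \['; python3 -m crank '[[[0,0,20,0],[0,0,12,0],[0,0,7,0],[0,0,0,0]]]' | grep -E 'pos|force: \['; python3 loc.py | sed -n '/@@@@@/,$p'
```

```text
tcp_pos: [0.5424, -0.193, 0.212]
force: [0.2, -0.5, -0.2]
tcp_pos: [0.5414, -0.1927, 0.0952]
force: [0.6, -0.8, 0.9]
tcp_pos: [0.5425, -0.1938, 0.0581]
force: [-0.7, 0.5, 0.3]
@@@@@
t 22.32 tcp [ 0.5425 -0.1938  0.0581] tool y rel bed 52.05 in bed [  38.  -164.3] F [-0.7  0.5  0.3]
```

```bash
python3 -m crank '[[[0,0,0,0],[0,0,0,0],[0,0,0,0],[0,0,0,0],[0,0,0,0]]]' 0.05 30; python3 -m crank '[[[0,0,0,4],[0,0,0,6],[0,0,0,6],[0,0,0,4],[0,0,0,0]]]'| grep -E 'force|width'; python3 loc.py | sed -n '/@@@@@/,$p'; python3 -c "
from h import *
print(readout.get_obs()['moment'])"
```

```text
clock: 23.0
tcp_pos: [0.5418, -0.1941, 0.058]
tool_rot: [[-0.732, 0.682, -0.001], [0.682, 0.732, -0.0], [0.001, -0.001, -1.0]]
force: [-4.5, -2.2, 3.4]
grip_width: 0.144
gripper_force: 29.9
force: [-4.7, -3.3, 3.3]
grip_width: 0.148
gripper_force: 30.0
@@@@@
t 23.62 tcp [ 0.5417 -0.1941  0.058 ] tool y rel bed 31.99 in bed [  37.3 -164.7] F [-4.7 -3.3  3.3]
[-0.59990575  0.78535178 -0.01504864]
```

```bash
python3 -m crank '[[[0,0,0,7],[0,0,0,8],[0,0,0,8],[0,0,0,8],[0,0,0,7]]]'| grep -E 'force|width'; python3 -m crank '[[[0,0,0,7],[0,0,0,5],[0,0,0,3],[0,0,0,0],[0,0,0,0]]]'| grep -E 'force|width'; python3 - <<'E' | sed -n '/@@@@@/,$p'
from loc import *
st();snap('scene','pics/s3.png')
im=cv2.imread('pics/s3.png')[200:325,120:315];im=np.clip(255*(im/255.)**.6,0,255).astype(np.uint8)
cv2.imwrite('pics/s3c.png',cv2.resize(im,None,fx=4,fy=4,interpolation=cv2.INTER_CUBIC))
E
```

```text
force: [-5.1, -2.4, 3.5]
grip_width: 0.147
gripper_force: 29.9
force: [-5.6, -3.0, 2.5]
grip_width: 0.144
gripper_force: 30.0
@@@@@
t 24.93 tcp [ 0.5417 -0.1941  0.058 ] tool y rel bed -20.96 in bed [  37.3 -164.7] F [-5.6 -3.   2.5]
```

```bash
python3 -m crank '[[[0,0,0,0],[0,0,0,0],[0,0,0,0]]]' 0.5 | grep -E 'force|width'; python3 -m crank '[[[0,0,-25,0],[0,0,-45,0],[0,0,-45,0],[0,0,-40,-10.5],[0,0,0,-10.5]]]'| grep -E 'force|width'; python3 -m crank '[[[45,11,0,0],[45,11,0,0],[45,11,0,0],[0,0,0,0],[0,0,0,0]]]'| grep -E 'force|pos'; python3 - <<'E' | sed -n '/@@@@@/,$p'
from loc import *
st();p,_=snap('wrist','pics/w4.png');pickle.dump(p,open('w4.pkl','wb'));snap('scene','pics/s4.png')
c=proj(p,pose(B,[(72,13,61)]))[0];print(c)
x,y=(int(c[0])-100,max(0,int(c[1])-85));i=cv2.imread('pics/w4.png')[y:y+150,x:x+200];print(x,y)
cv2.imwrite('pics/w4c.png',cv2.resize(i,None,fx=4,fy=4,interpolation=cv2.INTER_CUBIC))
E
```

```text
force: [-0.2, -0.4, 0.3]
grip_width: 0.401
gripper_force: 0.0
force: [0.0, 0.8, -0.6]
grip_width: 0.5
gripper_force: 0.0
tcp_pos: [0.5869, -0.0623, 0.2128]
force: [-0.6, 0.1, -0.1]
gripper_force: 0.0
@@@@@
t 26.60 tcp [ 0.5869 -0.0623  0.2128] tool y rel bed 0.08 in bed [ 70.7 -29.5] F [-0.6  0.1 -0.1]
[281.53667494 152.09588426]
181 67
```

View pics/w4c.png

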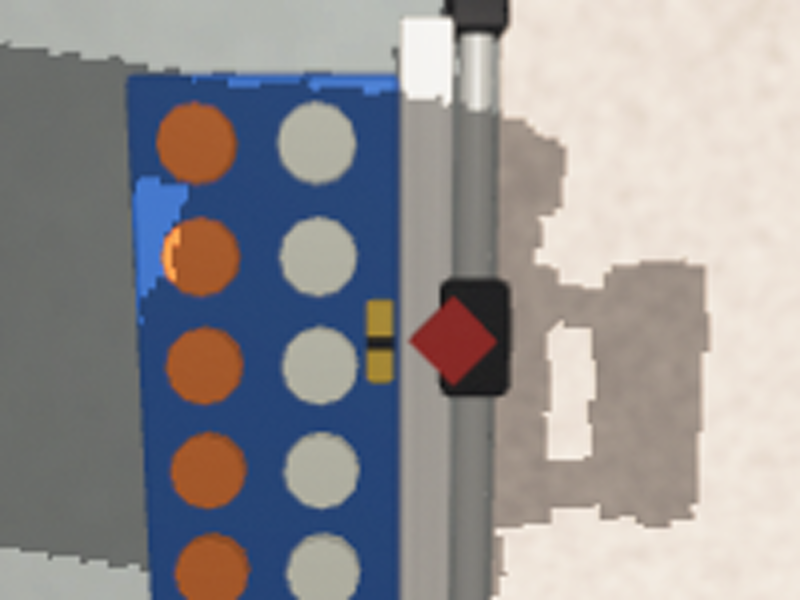

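The crop shows the rack edge parallel to and tight on the long stop (column 400). The clip's black line is at (380,342) and the pointer tip at (410,341). I'll check the parallax numerically.

```bash
python3 - <<'E' | sed -n '/@@@@@/,$p'
from loc import *
p=pickle.load(open('w4.pkl','rb'))
f=lambda uv,z:loc(B,onz(p,cr([uv],181,67,4),z)[0]).round(2)
print('clip line',f((380,342),.065),'tip',f((410,341),.060))
print('rack +x edge',f((398,90),.057),f((401,590),.057),'far edge',f((128,76),.057),f((396,92),.057))
g=cv2.imread('pics/w4.png').astype(int)
m=(g[:,:,2]-g[:,:,0]>60)&(g[:,:,2]-g[:,:,1]>60);m[:,:280]=0;m[:,310:]=0;m[:130]=0;m[175:]=0
ys,xs=np.where(m);print('red',xs.min(),ys[xs<=xs.min()+1].mean(),ys.mean())
E
```

```text
@@@@@
clip line [66.74 13.39] tip [73.43 13.09]
rack +x edge [70.62 66.96] [ 71.59 -46.01] far edge [12.04 69.88] [70.19 66.55]
red 284 151.5 151.63636363636363
```

```bash
python3 -c "
from plant import ticket
print(ticket.finish_job())"
```

```text
the job is handed in; nothing more can be done
None
```

The job is handed in. The blue rack is home against both stops with its clip on the long-stop side, and the pointer measures about 0.3 mm from the clip's middle line. The arm touched none of the bottles, the beaker or the jar.

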